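# Empty tin into the lever caddy

## Robot

A 7-joint arm with a two-finger parallel gripper is mounted at the origin on a cart in front of the work surface, level with it; the furniture and walls round the work are solid. World frame = base frame: x ahead of the robot, y to its left, z up, the work surface at z = 0. Lengths are in m, angles in rad, forces in N, time in s.
With the tool pointing down it reaches from about 0.425 to 0.95 m from the base axis. Payload 4.7 kg.
Tool frame: the origin (TCP) lies on the centre line of the jaws, within the pads' length; the fingertips stand 17 mm ahead of it and the grasp point (between the pads) lies 2 mm behind it; z points along the fingers, y is the line along which they close (so a half turn about z gives the same grasp; the last joint's range is limited). The gripper opens to 85 mm and grips with 20 to 120 N. Pads are 22 mm wide; open, the fingers measure 114 mm over their backs; the gripper's body (76 mm by 85 mm) begins 54 mm behind the grasp point. The pads swing forward as they close: fully open they stand 13 mm farther back than shut.
Start: joints at [-1.368, 0.469, -0.049, 1.532, 0.024, 1.141, -0.082], TCP at [0.155, 0.657, 0.211] pointing down, gripper open.
Joint ranges: [-2.59, 2.59], [-0.33, 1.99], [-1.39, 1.29], [0.1, 2.45], [-1.04, 4.18], [0.21, 1.99], [-2.66, 2.66]. Speed limits (rad/s): [2.57, 2.57, 3.14, 3.14, 3.14, 3.14, 3.14].

## Interface

Orientations are given as a unit quaternion [w, x, y, z].
In Python, from station import bot gives the robot as it stands.
- The arm moves only by the shell command python3 -m jog 'ROWS' [OPENING] [FORCE]. ROWS is JSON, one flat list of numbers, 4 for each row, row after row: the shift along the tool's x, y, z in cm, then the turn about the tool's z in degrees. In form: [x, y, z, twist, x, y, z, twist, ...]. A call has 1 to 8 rows; each row is the pose to reach, as a shift and turn from the pose commanded when the call began, along the tool's axes at that moment; what a row does not reach only later rows make up. A row lasts 1/12 s, in which the tool goes at most 41.7 mm and 7.16 degrees, less where a joint would pass 70% of its speed; a pose out of reach is approached as far as the arm can. A call with a gripper value outside its range is refused whole. OPENING is the opening in per cent of the stroke, from 0 (shut) to 100 (fully open), set as the call begins (- or left out, the last holds). The fingers move at their own pace and stop on an object; FORCE is the grip in N (left out, the last holds). Time passes only in rows, so rows that repeat a pose let the fingers close. It gives the time, the measured TCP pose, the force, the opening and the grip force at its end, in the units of the state.
- bot.get_state(): the state, without advancing time (a new reading comes with each control period).
- bot.read_camera(name): name is "scene" or "top" or "wrist"; returns a dict with "image" (420x560x3 uint8, blue, green, red), "z_map" (420x560 float32, m along the optical axis (not along the pixel's ray), 0 where there is no reading), "vfov" (degrees; the focal length in pixels is half the picture's height over the tangent of half this angle, whatever the lens; pixels are square), "cx", "cy" (the principal point, pixels), "cam_to_world" (4x4, takes a point from camera to world coordinates); the wrist camera has in their place "hand_eye" (4x4, takes a point from camera to tool coordinates, whose origin is the TCP and whose axes are the flange's). Camera axes: x right, y down, z forward; pixel columns grow to the right and rows downward; lengths in m; the calibration is good to about 2 mm. A picture is of the moment at which its call begins: read the wrist's pose just before it.
- bot.finish_job(): hands the job in; it is judged then, once.
Trained networks look in a picture, given as the dict that the camera call returned (one of the last four; its "shot" number tells which), for a name from the list of things; names that differ only in an ending like _2 or _b are one class to them, and where a whole thing is asked for, a point or a joint stands for the part that bears it (a point fixed in the world has none). Each returns a list of dicts, best first, with "score" (0 to 1); they miss things now and then, are a little off and sometimes report something else, mostly with a low value. They report only what shows in the picture. A call takes as long as a camera call. They do not tell look-alikes from the thing itself.
- bot.look_for(picture, query): "xy" ([column, row] in pixels, amid what is visible of it).
The state is a dict: "time": time; "joints": joint angles; "joint_velocities": joint speeds; "tau": joint torques, N m; "tool_pos": TCP position; "tcp_rot": TCP orientation; "contact_force": force on the tool from outside, world axes, zero at the start; "moment": the same for the moment, N m; "grip_width": finger opening in m; "grasp_force": force on a finger pad.
Only numpy, scipy, OpenCV 4.12 (cv2) and the standard library are available. Lean on these libraries where they do the work, as an engineer would, in place of code of your own. Each camera call takes 0.05 s, during which the arm holds its last target. There are 200 camera calls.

## Task

Throw the empty one of the two look-alike tins on the open worktop into the recycling caddy: find out by hefting which tin is full, press the caddy's front lever right down with the full tin and leave that tin standing on the lever so that the lid stays up on its own, and put the empty tin into the caddy. Then take the full tin off slowly, letting the lid down gently without a slam, and stand it upright on the bare worktop. Leave the other things where they are.

Things in the scene. Friction and masses are not known exactly. Their poses are not given: they have to be found in the camera images.
- caddy: grey plastic recycling caddy, fixed to the worktop, 180 x 180 mm, 135 mm high, walls 4 mm, open at the top under its green lid. Origin at the centre of its underside; z up; x points from its front (lever side) to its back (hinge side), y to its left
- caddy_mouth (a point): centre of the caddy's mouth, 135 mm above the worktop; the opening is 172 x 172 mm and the floor inside lies 127 mm below it
- caddy_lid (a joint): angle of the green lid (186 x 188 x 8 mm), rad: 0 shut, 1.42 when the lever is fully down (nearly upright: the lid then stands along the back of the mouth, its top edge about 0.32 m above the worktop and some 30 mm in front of the hinge). Hinge along the back rim. The lever lifts it (6.45 rad of lid per rad of lever); its weight and a spring shut it in a hard slam if the lever is suddenly let go (about 6 rad/s; raising the pad at 50 mm/s or slower lets it down softly)
- caddy_lever (a joint): angle of the lever, rad: 0 up (lid shut), 0.22 fully pressed against its stop. Pivot along y at the foot of the caddy's front, 96 mm in front of the caddy's centre, 13 mm above the worktop. About 8 N on the pad's middle starts the lid; fully down only about 2 N is needed to hold it. The full tin holds the lever down but is too light to press it down by itself; the empty tin cannot hold it down
- lever_pad (a point): middle of the top of the lever's flat dark pad (95 mm long, 84 mm wide), 97.5 mm in front of the pivot. Lever up, the pad slopes up towards its front by 0.22 rad and this point is about 39 mm above the worktop; fully pressed the pad is level, its top 18 mm above the worktop, this point 193.5 mm in front of the caddy's centre
- tin_1_mid (a point): one of two tins that look exactly alike: green label, silver top, 57 mm across, 72 mm high, standing upright on the open worktop left of the caddy (not the tins in the far left corner, which belong to the room). This point is its centre, 36 mm above its underside; z is its axis. One of the two tins is full (about 0.5 kg), the other has been emptied (about 0.06 kg); which is which can only be told by lifting them
- tin_2_mid (a point): one of two tins that look exactly alike: green label, silver top, 57 mm across, 72 mm high, standing upright on the open worktop left of the caddy (not the tins in the far left corner, which belong to the room). This point is its centre, 36 mm above its underside; z is its axis. One of the two tins is full (about 0.5 kg), the other has been emptied (about 0.06 kg); which is which can only be told by lifting them
- tin_1: the same tin as tin_1_mid; origin at the centre of its underside
- tin_2: the same tin as tin_2_mid; origin at the centre of its underside
- mug_mid (a point): white mug with a leaf pattern, 92 x 127 x 95 mm; left of the tins. This point is at its middle, half-way up. Leave it alone
- pepper_mill_mid (a point): dark turned-wood pepper mill, 58 mm across, 170 mm high; right of the caddy. This point is at its middle, half-way up. Leave it alone
- jam_jar_mid (a point): jam jar with a white lid, 68 mm across, 84 mm high; right of the caddy, near the edge. This point is at its middle, half-way up. Leave it alone
- mustard_jar_mid (a point): jar with a dark green lid and yellow contents, 73 mm across, 84 mm high; right of the caddy. This point is at its middle, half-way up. Leave it alone
There are look-alikes about, which are no part of the job. Leave any blue or turquoise look-alike of the tin_1 alone.

How it is judged:
By the outcome, as a careful person would: the job done as asked, in the order asked, and still so for the second after the job is handed in, with the robot touching nothing.
It also fails if it takes over 72 s, if anything falls off the work surface, if the arm or the gripper's body presses on something with over 40 N, if the wrist force passes 120 N, or if a joint passes its speed limit or range.

## Working session

There is one attempt and no reset: what is moved stays moved. The work goes in short steps, Python scripts to look and compute and a shell command to move; the robot and the scene stay as the last step left them, time stands still between calls to the robot, and variables do not carry over. Pictures are saved under pics/ and viewed, at most 10 in all, crops included, and the job is handed in when it is done.

```bash
ls; mkdir -p pics
cat > h.py <<'E'
import numpy as np, cv2
from station import bot
from scipy.spatial.transform import Rotation as R
def pt(p,u,v,T=None,r=3):
    f=p["image"].shape[0]/2/np.tan(np.radians(p["vfov"])/2)
    u0,v0=int(round(u)),int(round(v)); w=p["z_map"][max(0,v0-r):v0+r+1,max(0,u0-r):u0+r+1]; w=w[w>0]
    z=np.median(w) if w.size else np.nan
    c=np.array([(u-p["cx"])/f*z,(v-p["cy"])/f*z,z,1])
    return ((p["cam_to_world"] if T is None else T)@c)[:3]
def cloud(p,T=None):
    f=p["image"].shape[0]/2/np.tan(np.radians(p["vfov"])/2); z=p["z_map"]
    v,u=np.mgrid[:z.shape[0],:z.shape[1]]
    c=np.stack([(u-p["cx"])/f*z,(v-p["cy"])/f*z,z,np.ones_like(z)],-1)
    return (c@(p["cam_to_world"] if T is None else T).T)[...,:3]
E
python3 - <<'E'
from h import *
np.set_printoptions(precision=3,suppress=True)
s=bot.get_state(); print(s)
ims=[]
for c in ["top","scene"]:
    p=bot.read_camera(c); cv2.imwrite(f"pics/{c}0.png",p["image"])
    for q in ["tin_1","caddy","lever_pad","caddy_lid","mug_mid","pepper_mill_mid"]:
        for d in bot.look_for(p,q)[:4]: print(c,q,d["score"],d["xy"],pt(p,*d["xy"]))
E
```

```text
pics
{'time': 0.0, 'joints': array([-1.368,  0.469, -0.049,  1.534,  0.024,  1.141, -0.082]), 'joint_velocities': array([-0.001,  0.   , -0.001,  0.   , -0.   , -0.002, -0.001]), 'tau': array([  0.001, -51.031,  -0.046, -23.771,   0.011,   0.008,   0.   ]), 'tool_pos': array([0.155, 0.656, 0.21 ]), 'tcp_rot': array([-0.   ,  0.116,  0.993, -0.001]), 'contact_force': array([ 0.292, -0.183, -0.204]), 'moment': array([ 0.018,  0.048, -0.047]), 'grasp_force': 0.0, 'grip_width': 0.08555177510355313}
scene tin_1 0.97 [247.8, 255.8] [0.356 0.242 0.043]
scene tin_1 0.86 [264.5, 233.7] [0.435 0.159 0.058]
scene tin_1 0.84 [222.3, 243.2] [0.437 0.3   0.056]
scene tin_1 0.79 [307.1, 242.3] [0.349 0.045 0.046]
scene caddy 0.95 [303.1, 192.7] [ 0.553 -0.028  0.115]
scene lever_pad 0.64 [336.9, 216.5] [ 0.477 -0.125  0.036]
scene caddy_lid 0.9 [305.5, 173.8] [ 0.636 -0.073  0.146]
scene mug_mid 0.86 [164.1, 236.8] [0.505 0.468 0.084]
scene pepper_mill_mid 0.92 [390.2, 173.5] [ 0.632 -0.436  0.081]
```

View pics/top0.png

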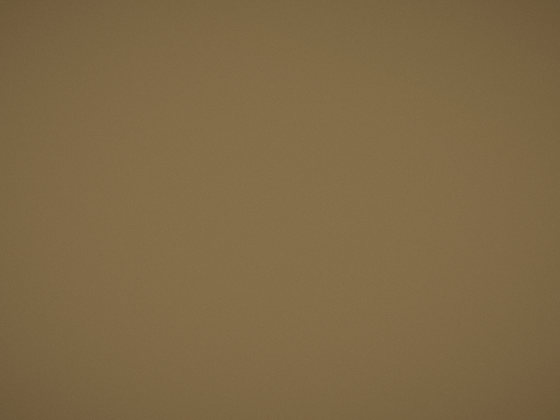

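View pics/scene0.png

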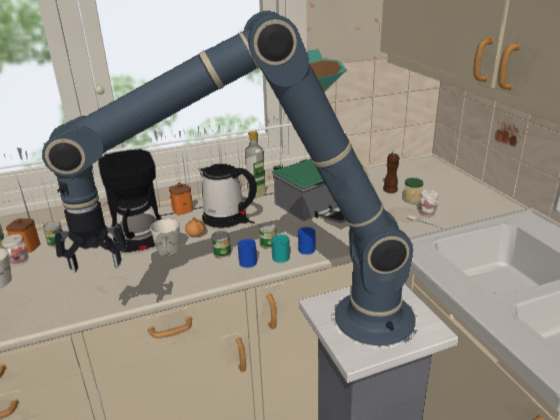

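The top camera is blank (blocked). In the scene view the tin candidates are green at (222,243) and (267,234), blue at (248,253) and (307,240), and turquoise at (280,248). The green-label pair fits the description. I'll confirm it in an enlarged crop.

Run:
```python
from h import *
np.set_printoptions(precision=3,suppress=True)
p=bot.read_camera("scene"); im=p["image"]
cv2.imwrite("pics/crop.png",cv2.resize(im[140:275,200:370],None,fx=4.4,fy=4.4,interpolation=cv2.INTER_CUBIC))
C=cloud(p); hsv=cv2.cvtColor(im,cv2.COLOR_BGR2HSV)
z=C[...,2]
m=(z>.125)&(z<.155)&(C[...,0]>.45)&(C[...,0]<.8)&(abs(C[...,1]+.05)<.2)&(hsv[...,0]>60)&(hsv[...,0]<95)&(hsv[...,1]>80)
q=C[m]; print(len(q),np.median(q[:,2])); r=cv2.minAreaRect(q[:,:2].astype(np.float32)); print(r,cv2.boxPoints(r))
# tins: top points
for u,v in [(222,243),(267,234),(248,253),(280,248),(307,240)]:
    b=np.zeros_like(m); b[v-18:v+16,u-14:u+14]=1
    k=b&(z>.064)&(z<.08); q=C[k]; print(u,v,len(q), q.mean(0) if len(q) else 0, (q.min(0)+q.max(0))/2 if len(q) else 0)
m=(z>.01)&(z<.07)&(abs(C[...,0]-.45)<.12)&(abs(C[...,1]+.08)<.12)&(im.max(-1)<90)
q=C[m];print("dark",len(q),q.min(0),q.max(0),q.mean(0))
print(p["cam_to_world"])
```

```text
790 0.14446210108931495
((0.6656972169876099, -0.01848292350769043), (0.2222442328929901, 0.23189538717269897), 81.02191925048828) [[ 0.534 -0.11 ]
 [ 0.763 -0.146]
 [ 0.798  0.073]
 [ 0.569  0.109]]
222 243 150 [0.464 0.299 0.068] [0.463 0.3   0.069]
267 234 256 [0.419 0.149 0.068] [0.414 0.169 0.07 ]
248 253 168 [0.381 0.237 0.068] [0.38  0.237 0.07 ]
280 248 182 [0.372 0.134 0.068] [0.388 0.132 0.07 ]
307 240 149 [0.375 0.037 0.068] [0.376 0.038 0.069]
dark 502 [ 0.367 -0.157  0.01 ] [0.57  0.034 0.07 ] [ 0.528 -0.078  0.038]
[[-0.373 -0.413  0.831 -0.899]
 [-0.928  0.184 -0.325  0.584]
 [-0.019 -0.892 -0.452  0.905]
 [ 0.     0.     0.     1.   ]]
```

View pics/crop.png

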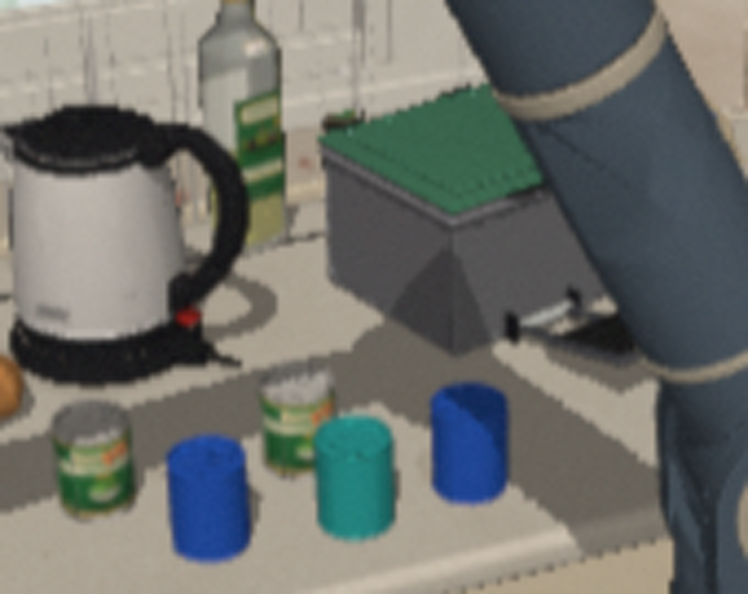

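The crop confirms the green tins at crop (93,460) and (295,420), which are image (221,244) and (267,235). The blue and turquoise tins stand in front of them. Next I move above the left green tin.

```bash
python3 -m jog '[-2,-1.4,0,0,-5,-3.6,0,0,-8.2,-6,0,0,-11.4,-8.3,0,0,-14.6,-10.6,0,0,-17.8,-12.9,0,0,-21,-15.2,0,0,-24.2,-17.5,0,0]'; python3 -m jog '[-3.2,-2.3,0,0,-6.4,-4.6,0,0,-9.6,-6.9,0,0,-12,-8.6,0,0,-13.4,-9.6,0,0,-14,-10,0,0,-14,-10,0,0]'
cat > w.py <<'E'
from h import *
import sys
np.set_printoptions(precision=3,suppress=True)
s=bot.get_state(); p=bot.read_camera("wrist")
T=np.eye(4); q=s["tcp_rot"]; T[:3,:3]=R.from_quat([*q[1:],q[0]]).as_matrix(); T[:3,3]=s["tool_pos"]
T=T@p["hand_eye"]
print(s["time"],s["tool_pos"],T[:3,3],T[:3,2])
if len(sys.argv)>1: cv2.imwrite(f"pics/{sys.argv[1]}.png",p["image"])
C=cloud(p,T)
for qn in sys.argv[2:]:
    for d in bot.look_for(p,qn)[:4]:
        P=pt(p,*d["xy"],T=T)
        # flat top round the hit: points 60..80 mm high within 45 mm
        k=(p["z_map"]>0)&(C[...,2]>.062)&(C[...,2]<.082)&(np.hypot(C[...,0]-P[0],C[...,1]-P[1])<.05)
        t=C[k]; c=cv2.minEnclosingCircle(t[:,:2].astype(np.float32)) if len(t)>20 else None
        print(qn,d["score"],d["xy"],P,len(t),c)
E
python3 w.py w1 tin_1
```

```text
time: 1.42
tool_pos: [0.3514, 0.4295, 0.2115]
tcp_rot: [0.0, 0.116, 0.993, 0.0]
contact_force: [0.5, 0.8, -0.2]
grip_width: 0.0858
grasp_force: 0.0
time: 2.0
tool_pos: [0.4648, 0.3001, 0.2112]
tcp_rot: [0.0, 0.117, 0.993, -0.0]
contact_force: [-0.1, 0.3, 0.5]
grip_width: 0.0856
grasp_force: 0.0
2.0 [0.465 0.3   0.211] [0.389 0.318 0.374] [ 0.295 -0.071 -0.953]
tin_1 0.94 [281.1, 194.4] [0.464 0.302 0.069] 2386 ((0.4645090699195862, 0.29887068271636963), 0.02874099276959896)
tin_1 0.86 [142.8, 214.6] [0.452 0.155 0.069] 2366 ((0.4573890268802643, 0.14222636818885803), 0.02916305884718895)
tin_1 0.75 [95.8, 139.6] [0.369 0.139 0.069] 3057 ((0.36578646302223206, 0.13103413581848145), 0.029184022918343544)
tin_1 0.66 [31.9, 164.3] [0.376 0.064 0.065] 2136 ((0.3763585090637207, 0.06471598893404007), 0.049022700637578964)
```

View pics/w1.png

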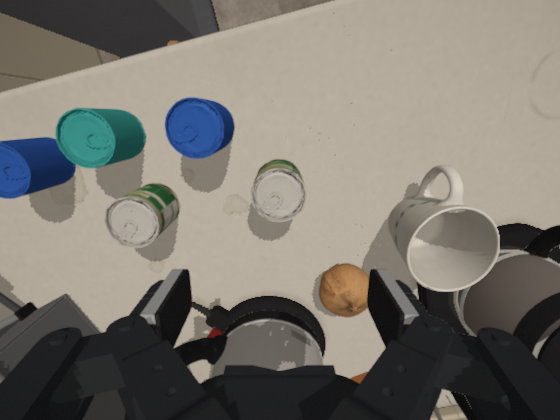

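The picture shows green tins at (280,195) and (140,215), turquoise at (100,135), blue at (200,128) and (30,168), and the kettle at (265,340). I'll check kettle clearance before descending.

Run:
```python
from h import *
np.set_printoptions(precision=3,suppress=True)
p=bot.read_camera("scene"); im=p["image"]; C=cloud(p)
cv2.imwrite("pics/s2.png",cv2.resize(im[130:270,200:370],None,fx=4,fy=4,interpolation=cv2.INTER_CUBIC))
v,u=np.mgrid[:420,:560]
k=(u>200)&(u<258)&(v>165)&(v<225)&(C[...,2]>.02)&(C[...,0]>.4)&(C[...,0]<.8)
q=C[k]
for a in np.arange(.02,.26,.03):
    t=q[(q[:,2]>a)&(q[:,2]<a+.03)]
    if len(t): print(round(a,2),len(t),t.min(0)[:2],t.max(0)[:2])
for qn in ["caddy","lever_pad","caddy_lid"]:
    for d in bot.look_for(p,qn)[:2]: print(qn,d["score"],d["xy"],pt(p,*d["xy"],r=1))
hsv=cv2.cvtColor(im,cv2.COLOR_BGR2HSV);z=C[...,2]
m=(z>.13)&(z<.16)&(C[...,0]>.45)&(C[...,0]<.8)&(abs(C[...,1]+.05)<.2)&(hsv[...,0]>60)&(hsv[...,0]<95)&(hsv[...,1]>80)
n,l,st,_=cv2.connectedComponentsWithStats(m.astype(np.uint8)); i=1+st[1:,4].argmax(); print(st[i])
q=C[l==i]; r=cv2.minAreaRect(q[:,:2].astype(np.float32)); print(np.median(q[:,2]),r,cv2.boxPoints(r))
```

```text
0.02 285 [0.601 0.065] [0.799 0.333]
0.05 341 [0.605 0.063] [0.799 0.331]
0.08 387 [0.594 0.062] [0.8   0.301]
0.11 404 [0.586 0.06 ] [0.8 0.3]
0.14 363 [0.584 0.071] [0.79  0.297]
0.17 388 [0.584 0.135] [0.726 0.293]
0.2 93 [0.596 0.147] [0.697 0.277]
0.23 16 [0.432 0.249] [0.452 0.265]
0.26 49 [0.43  0.238] [0.448 0.265]
caddy 0.87 [309.1, 190.0] [ 0.558 -0.053  0.119]
lever_pad 0.57 [340.0, 215.5] [ 0.471 -0.134  0.042]
lever_pad 0.15 [268.6, 234.2] [0.43  0.147 0.056]
caddy_lid 0.98 [308.5, 176.2] [ 0.615 -0.076  0.144]
[ 273  160   68   28 1029]
0.14407928361736755 ((0.6566101312637329, -0.08599542081356049), (0.19615091383457184, 0.19085943698883057), 15.416647911071777) [[ 0.537 -0.02 ]
 [ 0.587 -0.204]
 [ 0.777 -0.152]
 [ 0.726  0.032]]
```

View pics/s2.png

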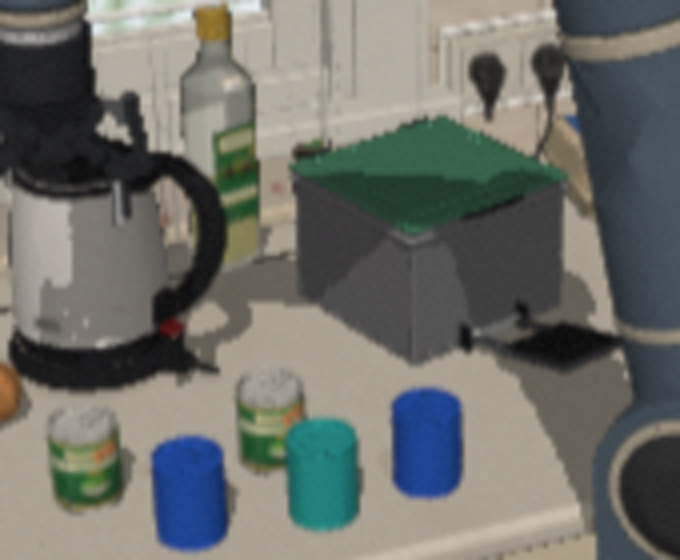

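The caddy fit gives centre (0.657,-0.086), yaw 15.4° and pad middle about (0.470,-0.137), which agrees with the detector. Now heft the left tin.

```bash
python3 -m jog '[0,0,2,0,0,0,5,0,0,0,9,0,0,0,12.5,0,0,0,15,0,0,0,16.2,0,0,0,16.6,0,0,0,16.6,0]'; python3 -m jog '[0,0,0,0,0,0,0,0,0,0,0,0,0,0,0,0,0,0,0,0,0,0,0,0]' 0 45; python3 -m jog '[0,0,-1,0,0,0,-3,0,0,0,-5,0,0,0,-6,0,0,0,-6,0,0,0,-6,0,0,0,-6,0]'; python3 -m jog '[0,0,0,0]'
```

```text
time: 2.97
tool_pos: [0.4634, 0.3021, 0.0449]
tcp_rot: [-0.0, 0.115, 0.993, -0.0]
contact_force: [1.2, 0.0, 0.1]
grip_width: 0.0854
grasp_force: 0.0
time: 3.47
tool_pos: [0.4715, 0.3113, 0.0547]
tcp_rot: [0.008, 0.115, 0.993, 0.01]
contact_force: [1.2, 10.0, 32.3]
grip_width: 0.0132
grasp_force: 47.9
time: 4.05
tool_pos: [0.4631, 0.3012, 0.1044]
tcp_rot: [-0.0, 0.116, 0.993, -0.0]
contact_force: [0.3, -0.8, -0.5]
grip_width: -0.0004
grasp_force: 0.0
time: 4.13
tool_pos: [0.4629, 0.3011, 0.1039]
tcp_rot: [-0.001, 0.116, 0.993, -0.001]
contact_force: [0.6, -0.5, -0.2]
grip_width: -0.0
grasp_force: 0.0
```

```bash
python3 -m jog '[0,0,-4,0,0,0,-8,0,0,0,-10,0,0,0,-10,0]' 100; python3 w.py w3 tin_1
```

```text
time: 4.47
tool_pos: [0.4661, 0.3032, 0.2093]
tcp_rot: [0.003, 0.116, 0.993, 0.003]
contact_force: [0.6, 0.3, 0.3]
grip_width: 0.048
grasp_force: 0.0
4.4667 [0.466 0.303 0.209] [0.389 0.32  0.372] [ 0.301 -0.065 -0.951]
tin_1 0.91 [27.0, 165.0] [0.379 0.064 0.064] 1737 ((0.37796980142593384, 0.06767915189266205), 0.04673554003238678)
tin_1 0.85 [275.4, 192.5] [0.463 0.301 0.069] 2424 ((0.46471142768859863, 0.29858750104904175), 0.028711600229144096)
tin_1 0.62 [192.8, 126.2] [0.381 0.239 0.069] 2983 ((0.381556898355484, 0.23624511063098907), 0.02869575284421444)
tin_1 0.6 [139.4, 214.5] [0.453 0.157 0.069] 2433 ((0.4574151635169983, 0.14229707419872284), 0.029091695323586464)
```

View pics/w3.png

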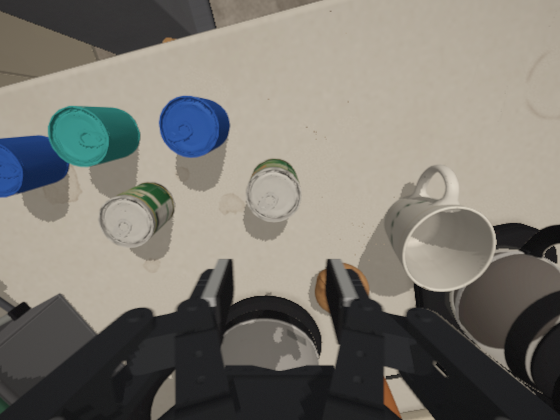

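The tin still stands unmoved at (275,192), and the fingers closed without holding it. I'll check where the fingers really are relative to the TCP, using the wrist depth at (225,265) and (332,265).

Run:
```python
from h import *
np.set_printoptions(precision=3,suppress=True)
s=bot.get_state(); p=bot.read_camera("wrist"); H=p["hand_eye"]; print(H, p["vfov"],p["cx"],p["cy"], s["tool_pos"],s["tcp_rot"],s["joints"],s["grip_width"])
C=cloud(p,H)   # tool coords
m=(p["z_map"]>0)&(abs(C[...,2])<.06)&(np.abs(C[...,:2]).max(-1)<.09)
for a in np.arange(-.05,.06,.01):
    t=C[m&(C[...,2]>=a)&(C[...,2]<a+.01)]
    if len(t)>5: 
        for sg in (-1,1):
            q=t[t[:,1]*sg>0]
            if len(q): print(round(a,2),sg,len(q),q.min(0),q.max(0))
```

```text
[[ 0.001 -0.953 -0.303  0.078]
 [ 1.     0.001 -0.    -0.001]
 [ 0.    -0.303  0.953 -0.163]
 [ 0.     0.     0.     1.   ]] 69.04121633672355 279.11243252744583 213.1984514652199 [0.464 0.302 0.205] [-0.     0.116  0.993  0.   ] [-0.754  0.274  0.124  1.84  -0.039  1.029  0.724] 0.06288391843646031
-0.05 -1 560 [-0.011 -0.046 -0.05 ] [ 0.012 -0.031 -0.04 ]
-0.05 1 574 [-0.011  0.031 -0.05 ] [ 0.012  0.045 -0.04 ]
-0.04 -1 417 [-0.011 -0.045 -0.04 ] [ 0.012 -0.031 -0.03 ]
-0.04 1 408 [-0.011  0.031 -0.04 ] [ 0.012  0.045 -0.03 ]
-0.03 -1 66 [-0.009 -0.038 -0.03 ] [ 0.011 -0.032 -0.026]
-0.03 1 64 [-0.011  0.031 -0.03 ] [ 0.011  0.038 -0.026]
```

The fingertips actually sit about 26 mm *behind* the reported TCP at this opening, roughly 35 mm short of the description. So the close happened on top of the tin. I'll correct for that and descend to TCP z ≈ 0.003.

```bash
python3 -m jog '[0,0,2,0,0,0,6,0,0,0,10,0,0,0,14,0,0,0,17,0,0,0,19,0,0,0,20.1,0,0,0,20.1,0]' 100; python3 -m jog '[0,0,0,0,0,0,0,0,0,0,0,0,0,0,0,0]' 0 45; python3 -m jog '[0,0,0,0,0,0,0,0]'
```

```text
time: 5.28
tool_pos: [0.461, 0.2996, 0.0003]
tcp_rot: [-0.003, 0.116, 0.993, -0.003]
contact_force: [-0.0, -0.5, 0.6]
grip_width: 0.0854
grasp_force: 0.0
time: 5.62
tool_pos: [0.4646, 0.3023, 0.0056]
tcp_rot: [0.001, 0.116, 0.993, 0.001]
contact_force: [-0.1, 0.7, 0.4]
grip_width: 0.0566
grasp_force: 47.7
time: 5.78
tool_pos: [0.4647, 0.3023, 0.0056]
tcp_rot: [0.001, 0.116, 0.993, 0.001]
contact_force: [-1.2, -0.4, 6.9]
grip_width: 0.0566
grasp_force: 48.0
```

Gripped at 56.6 mm. Now heft it.

```bash
python3 -m jog '[0,0,-1,0,0,0,-3,0,0,0,-5,0,0,0,-6,0,0,0,-6,0,0,0,-6,0,0,0,-6,0]'; python3 -m jog '[0,0,0,0,0,0,0,0]'
```

```text
time: 6.37
tool_pos: [0.4629, 0.3011, 0.0633]
tcp_rot: [-0.001, 0.116, 0.993, -0.001]
contact_force: [0.6, 0.2, -0.4]
grip_width: 0.0567
grasp_force: 48.0
time: 6.53
tool_pos: [0.463, 0.3011, 0.063]
tcp_rot: [-0.001, 0.116, 0.993, -0.001]
contact_force: [0.3, -0.2, -0.3]
grip_width: 0.0562
grasp_force: 48.0
```

The left tin is light (about 0.4 N), so it's empty. I'll put it back and heft the right one.

```bash
python3 -m jog '[0,0,1.5,0,0,0,3.5,0,0,0,5,0,0,0,5.8,0,0,0,6,0,0,0,6,0]'; python3 -m jog '[0,0,0,0,0,0,0,0,0,0,0,0,0,0,0,0]' 100;  python3 -m jog '[0,0,-2,0,0,0,-5,0,0,0,-9,0,-0.5,-2.6,-11,0,-1.1,-5.6,-11.5,0,-1.9,-9.6,-11.5,0,-2.6,-13,-11.5,0,-3,-15,-11.5,0]'; python3 -m jog '[-0.1,-0.6,0,0,-0.1,-0.6,0,0,-0.1,-0.6,0,0]'; python3 w.py "" tin_1
```

```text
time: 7.03
tool_pos: [0.4627, 0.3007, 0.0043]
tcp_rot: [-0.001, 0.116, 0.993, -0.001]
contact_force: [-2.9, -3.4, 7.3]
grip_width: 0.0565
grasp_force: 48.1
time: 7.37
tool_pos: [0.4637, 0.3017, 0.004]
tcp_rot: [-0.0, 0.116, 0.993, 0.0]
contact_force: [0.6, -0.2, 0.2]
grip_width: 0.0855
grasp_force: 0.0
time: 8.03
tool_pos: [0.4579, 0.1445, 0.1193]
tcp_rot: [-0.0, 0.118, 0.993, -0.001]
contact_force: [-0.6, -0.2, -0.1]
grip_width: 0.0853
grasp_force: 0.0
time: 8.28
tool_pos: [0.4582, 0.1436, 0.1192]
tcp_rot: [0.0, 0.115, 0.993, 0.0]
contact_force: [-0.2, 1.0, -0.3]
grip_width: 0.0853
grasp_force: 0.0
8.2833 [0.458 0.144 0.119] [0.382 0.161 0.282] [ 0.295 -0.069 -0.953]
tin_1 0.92 [479.3, 180.1] [0.457 0.289 0.069] 5555 ((0.46368229389190674, 0.29989656805992126), 0.0293967854231596)
tin_1 0.91 [389.6, 86.2] [0.381 0.234 0.07 ] 6836 ((0.38173723220825195, 0.2358989417552948), 0.02891852706670761)
tin_1 0.88 [111.8, 145.5] [0.375 0.045 0.069] 6031 ((0.3748173415660858, 0.036502037197351456), 0.029278824105858803)
tin_1 0.68 [226.9, 102.1] [0.366 0.13  0.071] 6373 ((0.3659156262874603, 0.13057047128677368), 0.028698164969682693)
```

```bash
python3 -m jog '[0,0,2,0,0,0,5,0,0,0,8,0,0,0,10.5,0,0,0,11.6,0,0,0,11.6,0]'; python3 -m jog '[0,0,0,0,0,0,0,0,0,0,0,0,0,0,0,0]' 0 60; python3 -m jog '[0,0,-1,0,0,0,-3,0,0,0,-5.5,0,0,0,-8,0,0,0,-9,0,0,0,-9,0,0,0,-9,0]'; python3 -m jog '[0,0,0,0,0,0,0,0]'
```

```text
time: 8.88
tool_pos: [0.4559, 0.1436, 0.0003]
tcp_rot: [-0.003, 0.114, 0.993, -0.001]
contact_force: [-0.7, -0.7, 0.2]
grip_width: 0.0852
grasp_force: 0.0
time: 9.22
tool_pos: [0.4589, 0.1432, 0.0043]
tcp_rot: [0.001, 0.115, 0.993, 0.001]
contact_force: [-0.8, -0.2, 3.2]
grip_width: 0.0559
grasp_force: 64.2
time: 9.8
tool_pos: [0.4576, 0.1427, 0.0931]
tcp_rot: [0.0, 0.116, 0.993, 0.0]
contact_force: [-1.0, -0.0, -4.5]
grip_width: 0.0563
grasp_force: 65.0
time: 9.97
tool_pos: [0.4567, 0.1422, 0.0916]
tcp_rot: [-0.001, 0.116, 0.993, -0.001]
contact_force: [-0.0, 0.1, -4.9]
grip_width: 0.0559
grasp_force: 65.0
```

The right tin is full (4.9 N). Carry it over the lever pad and check there.

```bash
python3 -m jog '[-0.4,-1.4,-0.5,0,-1.1,-4.2,-0.5,0,-2.1,-8,-0.5,0,-3.1,-11.8,-0.5,0,-4.1,-15.6,-0.5,0,-5.1,-19.4,-0.5,0,-6.1,-23.2,-0.5,0,-6.8,-25.8,-0.5,0]'; python3 -m jog '[-0.3,-1.2,0,0,-0.3,-1.4,0,0,-0.3,-1.4,0,0]'
python3 - <<'E'
from h import *
np.set_printoptions(precision=3,suppress=True)
s=bot.get_state(); p=bot.read_camera("wrist"); ps=bot.read_camera("scene")
T=np.eye(4); q=s["tcp_rot"]; T[:3,:3]=R.from_quat([*q[1:],q[0]]).as_matrix(); T[:3,3]=s["tool_pos"]
T=T@p["hand_eye"]; C=cloud(p,T); print(s["tool_pos"])
cv2.imwrite("pics/w5.png",np.hstack([cv2.resize(p["image"],(400,300)),cv2.resize(ps["image"][130:270,215:402],(400,300))]))
a=np.radians(15.4); M=np.array([[np.cos(a),np.sin(a)],[-np.sin(a),np.cos(a)]])
L=(C[...,:2]-[.657,-.086])@M.T; im=p["image"]; z=C[...,2]
k=(p["z_map"]>0)&(z>.015)&(z<.07)&(L[...,0]<-.1)&(L[...,0]>-.3)&(abs(L[...,1])<.1)
print("pad",k.sum(),[np.percentile(L[k],x,axis=0) for x in (1,50,99)],np.percentile(z[k],[1,50,99]))
for qn in ["lever_pad"]:
    for d in bot.look_for(p,qn)[:2]:
        P=pt(p,*d["xy"],T=T); print(d,P,M@(P[:2]-[.657,-.086]))
    for d in bot.look_for(ps,qn)[:2]: print(d,pt(ps,*d["xy"],r=1))
v,u=np.nonzero(k); np.save("pad.npy",np.c_[L[k],z[k],u,v])
g=(p["z_map"]>0)&(z>.09)&(z<.16)&(abs(L[...,0])<.14)&(abs(L[...,1])<.14)
print("caddy",g.sum(),[np.percentile(L[g],x,axis=0) for x in (1,50,99)] if g.any() else 0)
E
```

```text
time: 10.63
tool_pos: [0.4636, -0.1282, 0.0971]
tcp_rot: [-0.001, 0.117, 0.993, -0.001]
contact_force: [0.4, -0.3, -4.2]
grip_width: 0.0564
grasp_force: 65.3
time: 10.88
tool_pos: [0.4636, -0.139, 0.097]
tcp_rot: [-0.001, 0.117, 0.993, 0.0]
contact_force: [0.6, 0.8, -3.9]
grip_width: 0.0561
grasp_force: 65.4
[ 0.464 -0.139  0.097]
pad 5000 [array([-0.236, -0.043]), array([-0.22 ,  0.019]), array([-0.147,  0.039])] [0.03  0.047 0.05 ]
{'xy': [288.2, 202.1], 'score': 0.9} [ 0.447 -0.129  0.046] [-0.214  0.014]
{'xy': [339.5, 215.2], 'score': 0.64} [ 0.483 -0.138  0.035]
caddy 2210 [array([-0.099,  0.017]), array([-0.09 ,  0.032]), array([-0.087,  0.092])]
```

View pics/w5.png

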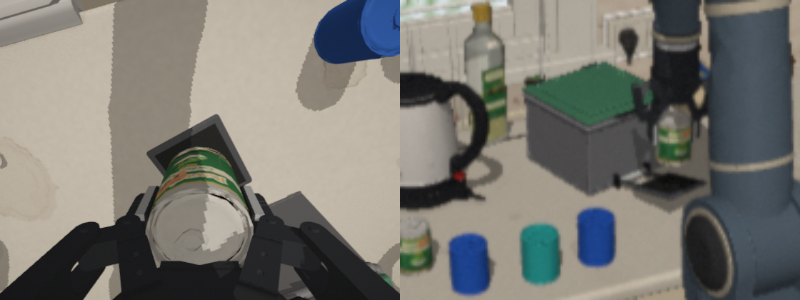

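The wrist view shows the tin over the dark pad at (205,140). The pad is centred in caddy y, and the tin is at caddy x=-0.200. Now press down gradually.

```bash
python3 -m jog '[0,0,1.5,0,0,0,3.5,0,0,0,4.5,0,0,0,4.9,0,0,0,5.2,0,0,0,5.5,0,0,0,5.8,0,0,0,6.1,0]'; python3 -m jog '[0,0,0.3,0,0,0,0.6,0,0,0,0.9,0,0,0,1.2,0,0,0,1.5,0,0,0,1.5,0]';python3 - <<'E'
from h import *
print(bot.get_state()["contact_force"])
E
```

```text
time: 11.75
tool_pos: [0.4645, -0.1385, 0.0374]
tcp_rot: [0.0, 0.116, 0.993, 0.0]
contact_force: [-2.5, 0.5, 1.6]
grip_width: 0.0563
grasp_force: 65.3
time: 12.25
tool_pos: [0.4647, -0.1387, 0.0223]
tcp_rot: [-0.0, 0.116, 0.993, 0.0]
contact_force: [-3.4, -0.5, 3.0]
grip_width: 0.0561
grasp_force: 66.1
[-3.39130321 -0.4949018   3.01256708]
```

```bash
python3 -m jog '[0,0,0.2,0,0,0,0.4,0,0,0,0.6,0,0,0,0.6,0]'
python3 - <<'E'
from h import *
p=bot.read_camera("scene"); cv2.imwrite("pics/s6.png",cv2.resize(p["image"][90:270,200:420],None,fx=3,fy=3))
E
```

```text
time: 12.58
tool_pos: [0.4647, -0.1387, 0.0213]
tcp_rot: [-0.0, 0.116, 0.993, 0.001]
contact_force: [-20.3, 3.9, 57.8]
grip_width: 0.0563
grasp_force: 71.1
```

View pics/s6.png

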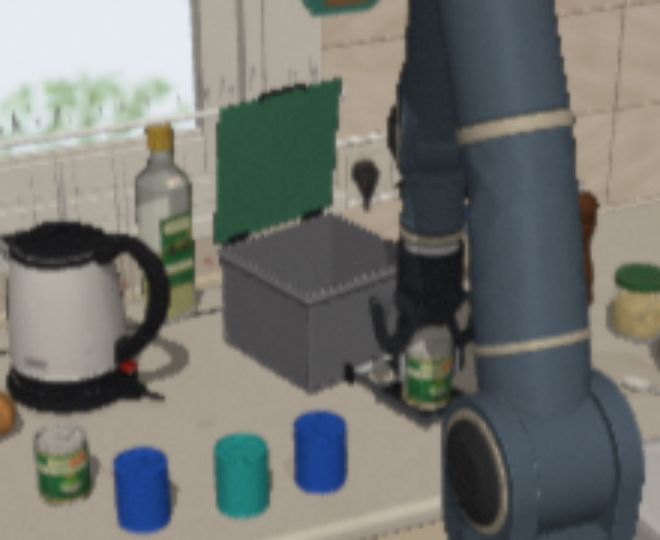

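The lid is upright at (280,165) with the lever at its stop. I'll ease off, release and rise.

```bash
python3 -m jog '[0,0,-0.2,0,0,0,-0.4,0,0,0,-0.45,0]'; python3 -m jog '[0,0,0,0,0,0,0,0,0,0,0,0,0,0,0,0]' 100;  python3 -m jog '[0,0,-1,0,0,0,-3,0,0,0,-6,0,0,0,-10,0,0,0,-12,0,0,0,-13,0]'
python3 - <<'E'
from h import *
np.set_printoptions(precision=3,suppress=True)
p=bot.read_camera("scene")
d=bot.look_for(p,"caddy_lid"); print([(x["xy"],x["score"],pt(p,*x["xy"],r=1)) for x in d[:2]])
for x in bot.look_for(p,"tin_1")[:6]: print(x["xy"],x["score"],pt(p,*x["xy"],r=1))
E
```

```text
time: 12.88
tool_pos: [0.4648, -0.1387, 0.0221]
tcp_rot: [0.001, 0.116, 0.993, 0.0]
contact_force: [-6.5, 1.0, 12.2]
grip_width: 0.056
grasp_force: 66.6
time: 13.22
tool_pos: [0.4653, -0.1384, 0.0205]
tcp_rot: [0.0, 0.115, 0.993, -0.0]
contact_force: [0.2, 0.5, -0.0]
grip_width: 0.0857
grasp_force: 0.0
time: 13.72
tool_pos: [0.4667, -0.139, 0.1543]
tcp_rot: [0.003, 0.116, 0.993, -0.0]
contact_force: [-0.2, 1.1, -0.3]
grip_width: 0.0855
grasp_force: 0.0
[]
[220.8, 245.7] 0.93 [0.437 0.306 0.049]
[246.9, 250.2] 0.93 [0.356 0.244 0.064]
[278.9, 248.6] 0.77 [0.344 0.143 0.051]
[341.4, 212.9] 0.63 [ 0.44  -0.123  0.07 ]
[304.4, 244.2] 0.55 [0.354 0.053 0.038]
[333.5, 222.9] 0.55 [ 0.469 -0.108  0.019]
```

```bash
python3 -m jog '[0.4,1.5,0,0,1.1,4.5,0,0,2,8.4,0,0,2.9,12.3,0,0,3.8,16.2,0,0,4.7,20.1,0,0,5.6,24,0,0,6.5,27.9,0,0]'; python3 -m jog '[0.9,3.8,0,0,1.9,7.7,0,0,2.9,11.3,0,0,3.5,13.6,0,0,3.7,14.5,0,0,3.7,14.7,0,0,3.7,14.7,0,0]'
python3 - <<'E'
from h import *
np.set_printoptions(precision=3,suppress=True)
p=bot.read_camera("scene"); C=cloud(p); h=cv2.cvtColor(p["image"],cv2.COLOR_BGR2HSV)
m=(h[...,0]>60)&(h[...,0]<95)&(h[...,1]>80)&(C[...,0]>.5)&(C[...,0]<.85)&(C[...,1]<.08)&(C[...,1]>-.3)&(C[...,2]>.1)
q=C[m]; print(len(q),np.percentile(q,[2,50,98],axis=0)); print(bot.get_state()["tool_pos"])
E
python3 w.py "" tin_1
```

```text
time: 14.53
tool_pos: [0.4636, 0.1494, 0.1484]
tcp_rot: [-0.002, 0.116, 0.993, -0.001]
contact_force: [1.0, 0.6, 0.2]
grip_width: 0.0854
grasp_force: 0.0
time: 15.12
tool_pos: [0.4626, 0.2984, 0.1489]
tcp_rot: [-0.001, 0.116, 0.993, -0.001]
contact_force: [-0.5, -0.8, -0.3]
grip_width: 0.0858
grasp_force: 0.0
1755 [[ 0.704 -0.185  0.146]
 [ 0.735 -0.069  0.243]
 [ 0.842  0.021  0.441]]
[0.463 0.297 0.149]
15.1667 [0.463 0.297 0.149] [0.388 0.315 0.312] [ 0.293 -0.073 -0.953]
tin_1 0.97 [12.1, 181.5] [0.386 0.063 0.037] 354 ((0.37200191617012024, 0.10724838823080063), 0.015499236062169075)
tin_1 0.9 [183.2, 131.3] [0.381 0.24  0.068] 4561 ((0.3817267119884491, 0.23608796298503876), 0.028819339349865913)
tin_1 0.86 [57.5, 143.5] [0.367 0.142 0.07 ] 4807 ((0.3658997714519501, 0.13101640343666077), 0.029582401737570763)
tin_1 0.85 [283.2, 208.8] [0.459 0.301 0.069] 3593 ((0.4636801779270172, 0.30040785670280457), 0.0287301205098629)
```

The lid is holding upright (green reaching z 0.32 and above). Now I take the empty tin.

```bash
python3 -m jog '[0,0.2,2,0,0,0.3,5.5,0,0,0.3,9,0,0,0.3,12,0,0,0.3,14,0,0,0.3,14.7,0,0,0.3,14.7,0]'; python3 -m jog '[0,0,0,0,0,0,0,0,0,0,0,0,0,0,0,0]' 0 45; python3 -m jog '[0,0,-1.5,0,0,0,-4.5,0,0,0,-8.5,0,0,0,-12.5,0,0,0,-16,0,0,0,-18,0,0,0,-18.5,0,0,0,-18.5,0]'
```

```text
time: 15.85
tool_pos: [0.4632, 0.3004, 0.0022]
tcp_rot: [-0.001, 0.117, 0.993, -0.001]
contact_force: [-0.1, 0.5, -0.3]
grip_width: 0.0852
grasp_force: 0.0
time: 16.18
tool_pos: [0.4653, 0.3032, 0.0056]
tcp_rot: [0.001, 0.116, 0.993, 0.001]
contact_force: [-0.6, -0.6, 6.0]
grip_width: 0.0561
grasp_force: 47.9
time: 16.85
tool_pos: [0.4646, 0.3032, 0.1908]
tcp_rot: [0.002, 0.116, 0.993, 0.002]
contact_force: [0.1, -0.3, -1.1]
grip_width: 0.0561
grasp_force: 48.0
```

```bash
python3 -m jog '[-0.5,-2,0,0,-1.3,-5,0,0,-2.3,-8.8,0,0,-3.3,-12.6,0,0,-4.3,-16.4,0,0,-5.3,-20.2,0,0,-6.5,-23.2,0,0,-9.5,-25.2,0,0]'; python3 -m jog '[-3.3,-2,0,0,-6.6,-4,0,0,-9.9,-6,0,0,-12.7,-7.7,0,0,-14.7,-8.7,0,0,-15.4,-9.1,0,0,-15.4,-9.1,0,0,-15.4,-9.1,0,0]'; python3 w.py w7 caddy
```

```text
time: 17.52
tool_pos: [0.4937, 0.0324, 0.1864]
tcp_rot: [-0.004, 0.116, 0.993, -0.001]
contact_force: [0.5, 1.3, -0.7]
grip_width: 0.0567
grasp_force: 48.1
time: 18.18
tool_pos: [0.6259, -0.0875, 0.1868]
tcp_rot: [-0.002, 0.115, 0.993, 0.0]
contact_force: [0.0, 1.2, -0.4]
grip_width: 0.0562
grasp_force: 48.1
18.1833 [ 0.626 -0.088  0.187] [ 0.551 -0.07   0.35 ] [ 0.291 -0.069 -0.954]
caddy 0.93 [289.7, 192.2] [ 0.633 -0.077  0.008] 0 None
```

View pics/w7.png

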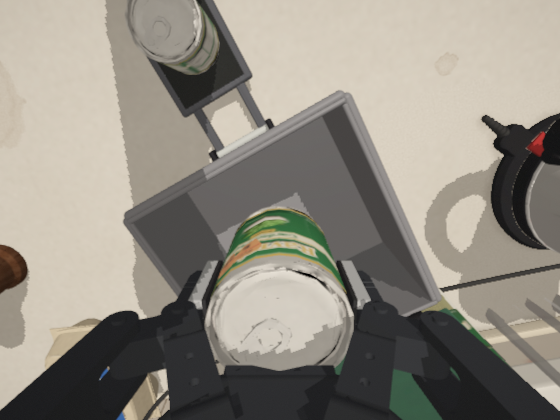

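The tin hangs over the open mouth (corners at (130,220), (345,95) and (435,300)), and the full tin stands on the lever at (180,40). Lower and release.

```bash
python3 -m jog '[0,0,1.5,0,0,0,4,0,0,0,7,0,0,0,10,0,0,0,12,0,0,0,13,0,0,0,13,0]'; python3 -m jog '[0,0,1,0,0,0,2.2,0,0,0,3,0,0,0,3,0]'
```

```text
time: 18.87
tool_pos: [0.6251, -0.0868, 0.0564]
tcp_rot: [-0.003, 0.115, 0.993, 0.0]
contact_force: [-0.5, 0.3, -1.4]
grip_width: 0.0566
grasp_force: 48.1
time: 19.2
tool_pos: [0.6263, -0.0881, 0.0271]
tcp_rot: [-0.001, 0.116, 0.993, 0.0]
contact_force: [0.1, 0.5, -0.6]
grip_width: 0.0563
grasp_force: 48.1
```

```bash
python3 -m jog '[0,0,0.6,0,0,0,1.1,0,0,0,1.2,0]'; python3 -m jog '[0,0,0,0,0,0,0,0,0,0,0,0,0,0,0,0]' 100;  python3 -m jog '[0,0,-1,0,0,0,-3,0,0,0,-6.5,0,0,0,-10.5,0,0,0,-14,0,0,0,-16,0,0,0,-17,0,0,0,-17,0]'; python3 -m jog '[1.4,-0.8,0,0,4.4,-2.6,0,0,7.9,-4.6,0,0,11.3,-6.6,0,0,13.6,-8,0,0,14.6,-8.6,0,0,14.6,-8.6,0,0,14.6,-8.6,0,0]'
python3 - <<'E'
from h import *
np.set_printoptions(precision=3,suppress=True)
s=bot.get_state(); p=bot.read_camera("wrist")
T=np.eye(4); q=s["tcp_rot"]; T[:3,:3]=R.from_quat([*q[1:],q[0]]).as_matrix(); T[:3,3]=s["tool_pos"]
C=cloud(p,T@p["hand_eye"]); z=C[...,2]; print(s["tool_pos"])
k=(p["z_map"]>0)&(z>.08)&(z<.1)&(np.hypot(C[...,0]-.465,C[...,1]+.139)<.06)
print(k.sum(),cv2.minEnclosingCircle(C[k][:,:2].astype(np.float32)),np.median(z[k]))
# clear worktop in front/right: tallest thing near candidate spots
for x,y in [(.47,.06),(.46,.14),(.47,-.28),(.55,-.28),(.47,.16)]:
    n=(p["z_map"]>0)&(np.hypot(C[...,0]-x,C[...,1]-y)<.07); print((x,y),n.sum(),z[n].max() if n.any() else None)
E
```

```text
time: 19.45
tool_pos: [0.627, -0.0884, 0.0158]
tcp_rot: [-0.0, 0.116, 0.993, 0.0]
contact_force: [-0.4, 0.6, -0.3]
grip_width: 0.0565
grasp_force: 48.1
time: 19.78
tool_pos: [0.6278, -0.0885, 0.017]
tcp_rot: [0.0, 0.116, 0.993, 0.0]
contact_force: [-0.9, -0.7, -0.6]
grip_width: 0.0854
grasp_force: 0.0
time: 20.45
tool_pos: [0.6289, -0.0887, 0.1899]
tcp_rot: [0.003, 0.116, 0.993, 0.0]
contact_force: [-0.4, -0.1, -1.1]
grip_width: 0.0851
grasp_force: 0.0
time: 21.12
tool_pos: [0.4659, -0.1382, 0.1861]
tcp_rot: [-0.0, 0.116, 0.993, 0.0]
contact_force: [-0.1, 0.3, -0.7]
grip_width: 0.0856
grasp_force: 0.0
[ 0.466 -0.138  0.186]
3168 ((0.46367523074150085, -0.13867656886577606), 0.028822962194681168) 0.08708351460245475
(0.47, 0.06) 12151 0.0721664163248934
(0.46, 0.14) 10742 0.061616553947246355
(0.47, -0.28) 10131 0.003510922532858063
(0.55, -0.28) 6688 0.002543983757316348
(0.47, 0.16) 8446 0.0030905795250280033
```

The empty tin is released inside, and the full tin is still at (0.464,-0.139). Grip it and lift slowly at about 24 mm/s.

```bash
python3 -m jog '[0,0,2,0,0,0,5.5,0,0,0,9.5,0,0,0,12.5,0,0,0,15,0,0,0,16,0,0,0,16.4,0,0,0,16.4,0]'; python3 -m jog '[0,0,0,0,0,0,0,0,0,0,0,0,0,0,0,0]' 0 60; python3 -m jog '[0,0,-0.2,0,0,0,-0.4,0,0,0,-0.6,0,0,0,-0.8,0,0,0,-1,0,0,0,-1.2,0,0,0,-1.4,0,0,0,-1.6,0]'; python3 -m jog '[0,0,-0.2,0,0,0,-0.4,0,0,0,-0.6,0,0,0,-0.8,0,0,0,-1,0,0,0,-1.2,0,0,0,-1.4,0,0,0,-1.6,0]'; python3 -m jog '[0,0,-0.2,0,0,0,-0.4,0,0,0,-0.6,0,0,0,-0.8,0,0,0,-1,0,0,0,-1.2,0,0,0,-1.2,0,0,0,-1.2,0]'
```

```text
time: 21.83
tool_pos: [0.4664, -0.1383, 0.0219]
tcp_rot: [-0.0, 0.115, 0.993, 0.0]
contact_force: [0.3, -0.5, -0.6]
grip_width: 0.0851
grasp_force: 0.0
time: 22.17
tool_pos: [0.4669, -0.1391, 0.0242]
tcp_rot: [0.002, 0.116, 0.993, -0.0]
contact_force: [-0.4, -0.0, 5.3]
grip_width: 0.0564
grasp_force: 62.8
time: 22.83
tool_pos: [0.4662, -0.1385, 0.039]
tcp_rot: [0.001, 0.116, 0.993, 0.0]
contact_force: [1.5, 1.6, -0.5]
grip_width: 0.0566
grasp_force: 64.3
time: 23.5
tool_pos: [0.4654, -0.1387, 0.0547]
tcp_rot: [-0.0, 0.116, 0.993, -0.0]
contact_force: [0.3, 0.0, -4.0]
grip_width: 0.0564
grasp_force: 64.3
time: 24.17
tool_pos: [0.4656, -0.1386, 0.0667]
tcp_rot: [0.0, 0.116, 0.993, 0.0]
contact_force: [-0.2, 0.7, -4.9]
grip_width: 0.056
grasp_force: 64.4
```

```bash
python3 -m jog '[0,0,-1.5,0,0,0,-3.5,0,0.3,1.2,-4.7,0,0.9,3.8,-5,0,1.8,7.3,-5,0,2.8,11,-5,0,3.7,14.7,-5,0,4.6,18.4,-5,0]'; python3 -m jog '[0.9,3.6,0,0,1.8,7,0,0,2.5,9.4,0,0,2.8,10.5,0,0,2.8,10.5,0,0,2.8,10.5,0,0]'; python3 -m jog '[0,0,1.5,0,0,0,4,0,0,0,7,0,0,0,9,0,0,0,10,0,0,0,10.4,0,0,0,10.4,0]'
```

```text
time: 24.83
tool_pos: [0.4625, 0.0525, 0.1166]
tcp_rot: [-0.0, 0.116, 0.993, 0.0]
contact_force: [2.2, -0.2, -3.9]
grip_width: 0.0559
grasp_force: 65.3
time: 25.33
tool_pos: [0.4597, 0.1592, 0.1163]
tcp_rot: [-0.0, 0.115, 0.993, -0.001]
contact_force: [0.3, -1.8, -4.1]
grip_width: 0.0566
grasp_force: 65.3
time: 25.92
tool_pos: [0.46, 0.1584, 0.0123]
tcp_rot: [-0.0, 0.117, 0.993, -0.001]
contact_force: [0.6, -0.4, -3.2]
grip_width: 0.0565
grasp_force: 65.3
```

```bash
python3 -m jog '[0,0,0.2,0,0,0,0.4,0,0,0,0.6,0,0,0,0.8,0,0,0,0.8,0,0,0,0.8,0]'
```

```text
time: 26.42
tool_pos: [0.4606, 0.16, 0.0063]
tcp_rot: [0.001, 0.116, 0.993, 0.001]
contact_force: [-3.4, -0.9, 10.1]
grip_width: 0.0562
grasp_force: 66.9
```

On the worktop. Release, rise and check.

```bash
python3 -m jog '[0,0,-0.2,0,0,0,-0.2,0]'; python3 -m jog '[0,0,0,0,0,0,0,0,0,0,0,0,0,0,0,0]' 100;  python3 -m jog '[0,0,-1,0,0,0,-3,0,0,0,-6,0,0,0,-10,0,0,0,-14,0,0,0,-17,0,0,0,-18,0,0,0,-18,0]'; python3 w.py "" tin_1
python3 - <<'E'
from h import *
p=bot.read_camera("scene"); cv2.imwrite("pics/s8.png",cv2.resize(p["image"][120:280,130:450],None,fx=2.4,fy=2.4))
E
```

```text
time: 26.58
tool_pos: [0.4605, 0.16, 0.0073]
tcp_rot: [0.001, 0.116, 0.993, 0.001]
contact_force: [0.1, -0.0, -4.3]
grip_width: 0.0561
grasp_force: 65.8
time: 26.92
tool_pos: [0.4603, 0.1598, 0.0067]
tcp_rot: [0.0, 0.116, 0.993, 0.0]
contact_force: [0.0, 0.1, -0.2]
grip_width: 0.0854
grasp_force: 0.0
time: 27.58
tool_pos: [0.4618, 0.1604, 0.1902]
tcp_rot: [0.003, 0.116, 0.993, 0.002]
contact_force: [0.2, 0.5, -0.4]
grip_width: 0.0854
grasp_force: 0.0
27.5833 [0.462 0.16  0.19 ] [0.385 0.177 0.353] [ 0.301 -0.066 -0.951]
tin_1 0.73 [278.7, 191.1] [0.453 0.162 0.069] 2751 ((0.4572336673736572, 0.16042794287204742), 0.02897973544895649)
tin_1 0.71 [221.3, 109.0] [0.369 0.13  0.07 ] 3577 ((0.3659279942512512, 0.13094979524612427), 0.028645556420087814)
tin_1 0.68 [130.6, 137.2] [0.374 0.044 0.069] 3454 ((0.37505629658699036, 0.036169491708278656), 0.02933129295706749)
tin_1 0.58 [340.0, 93.9] [0.381 0.234 0.069] 3668 ((0.38189345598220825, 0.23599828779697418), 0.02889196202158928)
```

View pics/s8.png

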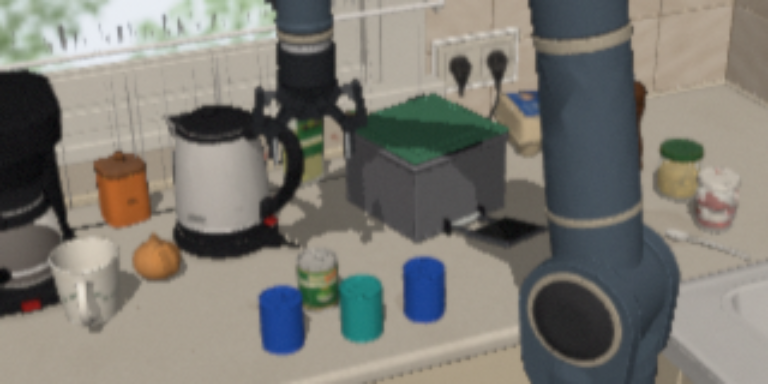

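The lid is shut at (430,130), the full tin stands upright at (318,278), and nothing else has moved. I'll hand it in.

```bash
python3 -c "
from station import bot
print(bot.finish_job())"
```

```text
the job is handed in; nothing more can be done
None
```

The empty tin is in the caddy, the lid was let down slowly and is shut, and the full tin stands upright on the bare worktop; the job was handed in at about 28 s, after a first grasp that closed on top of the empty tin (about 32 N upward, tin not moved).

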